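Put the washed tableware back in its places at the sushi bar

ROBOT

A 6-joint arm with a two-finger parallel gripper is mounted at the origin on the work surface. World frame = base frame: x ahead of the robot, y to its left, z up, the work surface at z = 0. Lengths are in m, angles in rad, forces in N, time in s.
With the tool pointing down it reaches from about 0.35 to 0.775 m from the base axis. Payload 5.5 kg.
Tool frame: the origin (TCP) lies midway between the tips of the shut fingers; the grasp point (between the pads) lies 19 mm behind it; z points along the fingers, y is the line along which they close (so a half turn about z gives the same grasp; the last joint's range is limited). The gripper opens to 85 mm and grips with 20 to 120 N. Pads are 22 mm wide; open, the fingers measure 114 mm over their backs; the gripper's body (76 mm by 85 mm) begins 54 mm behind the grasp point. The pads swing forward as they close: fully open they stand 13 mm farther back than shut.
Start: joints at [-1.364, 0.313, 0.046, 1.304, 0, 1.431], TCP at [0.195, -0.541, 0.231] pointing down, gripper open.
Joint ranges: [-2.76, 2.76], [-0.86, 1.69], [-1.03, 1.26], [-2.2, 2.34], [-1.47, 1.5], [-3.14, 3.14]. Speed limits (rad/s): [2.57, 2.57, 3.14, 3.14, 3.14, 3.14].

INTERFACE

Orientations are given as [roll, pitch, yaw] about the fixed x, y, z axes, in that order (R = Rz(yaw) Ry(pitch) Rx(roll)).
In Python, from workcell import get_obs, get_image, camera_params, finish_job, silhouettes, tip_of gives the robot as it stands. The module is installed in compiled form; this text tells all that it offers.
- The arm moves only by the tool servo_tool, never from a script. Its argument "plan" is a list that holds one entry, the list of rows, each a list of 4 numbers: the shift along the tool's x, y, z in units of 25 mm (1.0 is 25 mm), then the turn about the tool's z in units of 5 degrees (1.0 is 5 degrees). In form: [[[tx, ty, tz, spin], ...]]. A call has 1 to 5 rows; each row is the pose to reach, as a shift and turn from the pose commanded when the call began, along the tool's axes at that moment; what a row does not reach only later rows make up. A row lasts 1/12 s, in which the tool goes at most 41.7 mm and 7.16 degrees, less where a joint would pass 70% of its speed; a pose out of reach is approached as far as the arm can. A call with a gripper value outside its range is refused whole. "fingers" is the closure in counts, from 0 (fully open) to 255 (shut), set as the call begins (left out, the last holds). The fingers move at their own pace and stop on an object; "grip_force" is the grip in N (left out, the last holds). Time passes only in rows, so rows that repeat a pose let the fingers close. It gives the time, the measured TCP pose, the force, the opening and the grip force at its end, in the units of the state.
- get_obs(): the state, without advancing time (a new reading comes with each control period).
- get_image(name): name is "side" or "top"; returns the picture (400x640x3 uint8, red, green, blue); there is no depth.
- camera_params(name): a dict with "intrinsics" (3x3 intrinsics, pixels), "R" (3x3) and "t" (3): a world point X has camera coordinates R X + t. Camera axes: x right, y down, z forward; pixel columns grow to the right and rows downward; lengths in m; the calibration is good to about 2 mm. A picture is of the moment at which its call begins. camera_params takes no time and is no camera call.
- finish_job(): hands the job in; it is judged then, once.
Trained networks look in the newest picture that a camera, given by its name, has taken for a name from the list of things; names that differ only in an ending like _2 or _b are one class to them, and where a whole thing is asked for, a point or a joint stands for the part that bears it (a point fixed in the world has none). Each returns a list of dicts, best first, with "score" (0 to 1); they miss things now and then, are a little off and sometimes report something else, mostly with a low value. They report only what shows in the picture. A call takes as long as a camera call.
- silhouettes(thing, camera): "mask" (400x640 bool, what is visible of it).
- tip_of(thing, camera): "position" ([x, y, z] in m, in world coordinates, good to about 4 mm: a listed point, or the origin of a listed thing).
The state is a dict: "clock": time; "q": joint angles; "dq": joint speeds; "effort": joint torques, N m; "position": TCP position; "tcp_rot": TCP orientation; "contact_force": force on the tool from outside, world axes, zero at the start; "wrist_torque": the same for the moment, N m; "finger_gap": finger opening in m; "gripper_force": force on a finger pad.
Only numpy, scipy, OpenCV 4.12 (cv2) and the standard library are available. Lean on these libraries where they do the work, as an engineer would, in place of code of your own. Each camera call takes 0.05 s, during which the arm holds its last target. There are 200 camera calls.

TASK

Sort the clean tableware on the counter: stand both sake cups upright on the black and red lacquer tray, lay both chopstick rests flat and right way up in the pale wooden box, not on top of each other, and stand the soy sauce bottle in the middle of its white drip saucer. Set each piece down gently without dropping it, and leave the tea mug and the pepper mill standing where they are.

Things in the scene. Friction and masses are not known exactly. Their poses are not given: they have to be found in the camera images.
- cup_blue: indigo-blue sake cup, open, no handle, standing upright: 56 mm outside diameter from 22 mm above its underside up to the rim, narrowing to a 40 mm foot; 52 mm high; about 0.12 kg. Origin: centre of its underside; z up; round about z.
- cup_white: white sake cup, the same shape and size as the blue one. Origin: centre of its underside; z up; round about z.
- rest_white: white porcelain chopstick rest lying on the counter: a little bar 58 mm long (its x axis) and 20 mm wide (its y axis, flat parallel sides), 10 mm high in the middle with rounded ends 15 mm high; about 35 g. Origin: centre of its underside; z up.
- rest_green: grey-green chopstick rest, the same shape and size as the white one. Origin: centre of its underside; z up.
- soy_bottle: squat dark brown soy sauce bottle with a red cap, standing upright: straight round body 58 mm in diameter up to 68 mm above its underside, then a shoulder and a 40 mm red cap; 98 mm high; the cap has two small red spouts along the bottle's x axis, reaching 28 mm from its centre line at 85 to 99 mm; about 0.3 kg. Origin: centre of its underside; z up.
- cup_tray: shallow rectangular black lacquer tray with a dark red inside, fixed to the counter: 140 mm (its x axis) by 180 mm (its y axis) outside; rim 6 mm thick and 16 mm high; floor 5 mm thick, so its upper face is 5 mm above the origin. Empty at the start. Origin: centre of its underside; z up.
- rest_box: shallow open box of pale bare wood, fixed to the counter: 120 mm (its x axis) by 170 mm (its y axis) outside; walls 6 mm thick and 22 mm high; floor 5 mm thick, so its upper face is 5 mm above the origin. Empty at the start. Origin: centre of its underside; z up.
- saucer: round white drip saucer with a thin blue ring, fixed to the counter: flat floor 88 mm in diameter, whose upper face is 5 mm above the origin; sloping rim 124 mm in diameter and 14 mm high. Empty at the start. Origin: centre of its underside; z up.
- tea_mug: grey-green tea mug without a handle, 68 mm in diameter and 85 mm high, standing among the things; it stays. Origin: centre of its underside; z up.
- pepper_mill: turned pale-wood pepper mill with a steel knob, 52 mm in diameter and 123 mm high, standing among the things; it stays. Origin: centre of its underside; z up.

How it is judged:
At the end, for the whole second after the job is handed in: Cups upright on the tray floor, rests flat and right way up on the box floor, soy bottle upright on the saucer floor within 15 mm of its middle; all tilted under 0.15 rad, undersides under 5 mm above that floor, released and at rest (x of cup_blue in the frame of cup_tray between -0.045 and 0.045 m and y of cup_blue in the frame of cup_tray between -0.065 and 0.065 m and z of each of cup_blue, cup_white in the frame of cup_tray below 0.01 m and angle between each of cup_blue, cup_white, rest_white, rest_green, soy_bottle's own z axis and vertical below 0.15 rad and linear speed of each of cup_blue, cup_white, rest_white, rest_green, soy_bottle below 0.02 m/s and angular speed of each of cup_blue, cup_white, rest_white, rest_green, soy_bottle below 0.2 rad/s and x of cup_white in the frame of cup_tray between -0.045 and 0.045 m and y of cup_white in the frame of cup_tray between -0.065 and 0.065 m and x of rest_white in the frame of rest_box between -0.05 and 0.05 m and y of rest_white in the frame of rest_box between -0.075 and 0.075 m and z of each of rest_white, rest_green in the frame of rest_box below 0.01 m and x of rest_green in the frame of rest_box between -0.05 and 0.05 m and y of rest_green in the frame of rest_box between -0.075 and 0.075 m and horizontal distance between soy_bottle and saucer below 0.015 m and z of soy_bottle in the frame of saucer below 0.01 m); the robot touches nothing.
It fails at once if a piece of tableware is dropped or flung: moves faster than 0.7 m/s out of the fingers (a free fall of about 25 mm) ((linear speed of cup_blue above 0.7 m/s and contact force between cup_blue and the fingers below 0.05 N) or (linear speed of cup_white above 0.7 m/s and contact force between cup_white and the fingers below 0.05 N) or (linear speed of rest_white above 0.7 m/s and contact force between rest_white and the fingers below 0.05 N) or (linear speed of rest_green above 0.7 m/s and contact force between rest_green and the fingers below 0.05 N) or (linear speed of soy_bottle above 0.7 m/s and contact force between soy_bottle and the fingers below 0.05 N)).
It fails at once if tea_mug is shifted by more than 40 mm or knocked over (distance of tea_mug from where it was at the start of the episode above 0.04 m or angle between tea_mug's own z axis and vertical above 0.6 rad).
It fails at once if pepper_mill is shifted by more than 40 mm or knocked over (distance of pepper_mill from where it was at the start of the episode above 0.04 m or angle between pepper_mill's own z axis and vertical above 0.6 rad).
It also fails if it takes over 136 s, if anything falls off the work surface, if the arm or the gripper's body presses on something with over 40 N, if the wrist force passes 120 N, or if a joint passes its speed limit or range.

## Working session

There is one attempt and no reset: what is moved stays moved. The work goes in short steps, Python scripts to look and compute and a tool call to move; the robot and the scene stay as the last step left them, time stands still between calls to the robot, and variables do not carry over. Pictures are saved under pics/ and viewed, at most 14 in all, crops included, and the job is handed in when it is done.

Besides the shell and the picture viewer there is one more tool, called after "Emit:" in YAML: its name, and indented under it one key for each argument. servo_tool: Moves the arm, as the interface text tells. Its arguments: {"type":"object","properties":{"plan":{"type":"array","items":{"type":"array","items":{"type":"array","items":{"type":"number"}}}},"fingers":{"type":"number"},"grip_force":{"type":"number"}},"required":["plan"]}

```bash
mkdir -p pics; cat > h.py <<'E'
import numpy as np, cv2
from workcell import *
names=["cup_blue","cup_white","rest_white","rest_green","soy_bottle","cup_tray","rest_box","saucer","tea_mug","pepper_mill"]
def save(cam,fn):
    im=get_image(cam); cv2.imwrite('pics/'+fn,im[:,:,::-1]); return im
def ray(cam,uv):
    p=camera_params(cam);K,R,t=map(np.array,(p["intrinsics"],p["R"],p["t"]))
    d=R.T@np.linalg.solve(K,[uv[0],uv[1],1]);return -R.T@t,d
def atz(cam,uv,z):
    c,d=ray(cam,uv);return c+d*(z-c[2])/d[2]
def proj(cam,X):
    p=camera_params(cam);x=np.array(p["intrinsics"])@(np.array(p["R"])@np.array(X)+np.array(p["t"]));return x[:2]/x[2]
E
python3 - <<'E'
from h import *
o=get_obs();print(o)
save("top","top0.png");save("side","side0.png")
for c in("top","side"):
    print(c,(-np.array(camera_params(c)["R"]).T@np.array(camera_params(c)["t"])).round(3))
    for n in names:
        print(n,[(np.round(d["position"],3).tolist(),round(d["score"],2)) for d in tip_of(n,c)[:3]])
print(get_obs()["clock"])
E
```

```text
{'clock': 0.0, 'q': array([-1.36361590e+00,  3.14028846e-01,  4.49846310e-02,  1.30362076e+00,
       -1.58132448e-05,  1.43118788e+00]), 'dq': array([ 5.07861604e-04,  4.37429187e-05, -1.78876400e-04, -7.91742129e-05,
       -1.70501034e-03,  5.23287211e-04]), 'effort': array([ 1.97341337e-04, -4.80634832e+01,  2.98527503e+01,  1.95395784e-02,
       -4.30750595e-05,  8.36391564e-06]), 'position': array([ 0.19530503, -0.54026425,  0.23039502]), 'tcp_rot': array([-3.13973999e+00, -2.44372483e-04,  3.46788668e-01]), 'contact_force': array([ 0.3461413 , -0.73216559,  0.06611411]), 'wrist_torque': array([ 0.03438471, -0.04626271,  0.02028976]), 'gripper_force': 0.0, 'finger_gap': 0.08543062388142877}
top [ 0.446 -0.01   1.09 ]
cup_blue [([0.45, 0.228, -0.001], 0.91)]
cup_white [([0.442, -0.336, 0.001], 0.81)]
rest_white [([0.434, -0.107, -0.0], 0.61)]
rest_green [([0.478, -0.004, 0.002], 0.77)]
soy_bottle [([0.46, 0.104, 0.002], 0.83)]
cup_tray [([0.63, 0.258, 0.002], 0.67)]
rest_box [([0.619, -0.244, 0.001], 0.83), ([0.451, 0.233, -0.001], 0.62), ([0.48, -0.001, 0.002], 0.28)]
saucer [([0.645, 0.012, -0.001], 0.62)]
tea_mug [([0.479, 0.354, 0.003], 0.92), ([0.62, -0.248, -0.001], 0.58)]
pepper_mill [([0.449, -0.236, -0.002], 0.94)]
side [ 0.434 -0.759  0.883]
cup_blue [([0.454, 0.231, -0.003], 0.68)]
cup_white [([0.444, -0.336, 0.004], 0.62)]
rest_white [([0.425, -0.112, 0.0], 0.56)]
rest_green [([0.481, -0.002, 0.001], 0.72), ([0.622, -0.249, 0.0], 0.63)]
soy_bottle [([0.465, 0.108, 0.002], 0.77)]
cup_tray [([0.628, 0.262, -0.001], 0.73), ([0.446, -0.334, 0.001], 0.71), ([0.651, 0.011, -0.002], 0.69)]
rest_box [([0.62, -0.245, -0.0], 0.59)]
saucer [([0.649, 0.009, 0.003], 0.64), ([0.626, 0.26, 0.001], 0.58)]
tea_mug [([0.482, 0.354, -0.0], 0.58)]
pepper_mill []
1.1
```

View pics/top0.png

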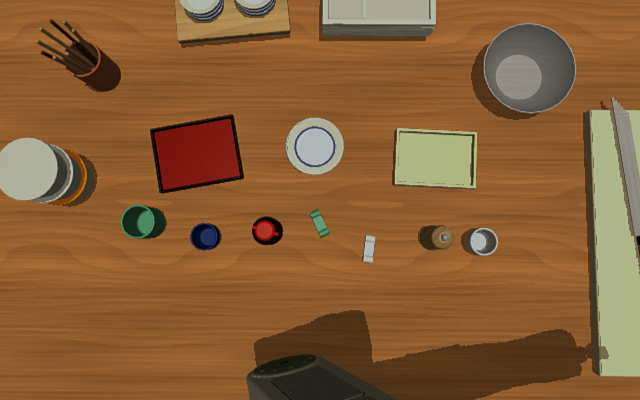

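```bash
python3 - <<'E'
from h import *
for n in ["rest_white","rest_green","cup_tray","rest_box","soy_bottle","saucer","cup_blue","cup_white"]:
  m=silhouettes(n,"top")
  if not m: print(n,None);continue
  m=m[0]["mask"].astype(np.uint8)
  z={"rest_white":.012,"rest_green":.012,"cup_tray":.016,"rest_box":.022,"soy_bottle":.09,"saucer":.014,"cup_blue":.05,"cup_white":.05}[n]
  ct=max(cv2.findContours(m,0,cv2.CHAIN_APPROX_NONE)[0],key=cv2.contourArea)[:,0]
  P=np.array([atz("top",p,z)[:2] for p in ct],np.float32)
  (c,s,a)=cv2.minAreaRect(P*1000)
  print(n,np.round(c,1),np.round(s,1),round(a,1))
E
```

```text
rest_white [ 429.3 -104.6] [20.3 57. ] 83.5
rest_green [481.5  -1.6] [57.4 20.1] 25.8
cup_tray [627.1 260.2] [144.8 184.6] 11.4
rest_box [ 620. -243.] [172.  123.4] 87.1
soy_bottle [464.7  99.9] [54.6 58.5] 0.8
saucer [646.7   9.5] [118.1 119.4] 45.6
cup_blue [452.4 230.8] [52.5 59.1] 0.4
cup_white [ 446.3 -328.7] [52.2 62.6] 0.4
```

Emit:
servo_tool:
  plan:
    - [[1.41, -0.506, 0, -1.4], [2.82, -1.012, 0, -2.8], [4.23, -1.518, 0, -4.2], [5.64, -2.024, 0, -5.6], [7.05, -2.53, 0, -7.0]]
  fingers: 0
  grip_force: 40

```text
clock: 1.92
position: [0.3407, -0.4203, 0.2314]
tcp_rot: [3.141, 0.0, 0.963]
contact_force: [0.6, -1.4, 0.4]
finger_gap: 0.0854
gripper_force: 0.0
```

```bash
python3 - <<'E'
import cv2
a=cv2.imread('pics/top0.png')[195:270,120:395];b=cv2.imread('pics/side0.png')
cv2.imwrite('pics/crop0.png',cv2.resize(a,None,fx=2.9,fy=2.9,interpolation=2)[:,:800])
E
```

```text
(no output)
```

View pics/crop0.png

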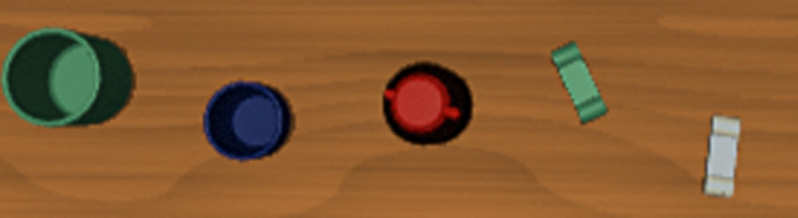

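View pics/side0.png

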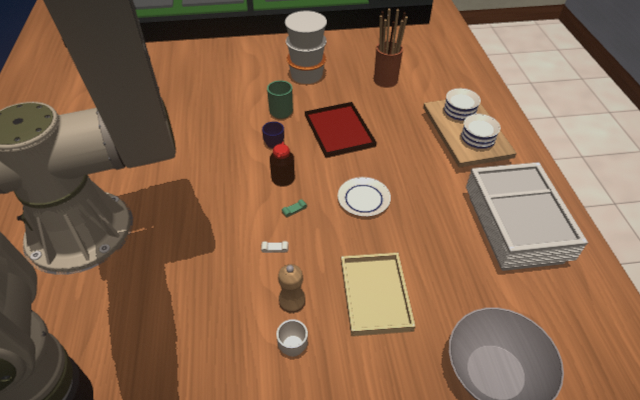

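Emit:
servo_tool:
  plan:
    - [[1.03, 0.29, 0.7, -1.39], [2.06, 0.58, 1.4, -2.78], [3.1, 0.87, 2.1, -4.17], [4.13, 1.16, 2.8, -5.56], [5.16, 1.44, 3.6, -6.96]]

```text
clock: 2.33
position: [0.4447, -0.336, 0.1412]
tcp_rot: [3.14, 0.001, 1.571]
contact_force: [0.6, -0.3, 0.6]
finger_gap: 0.0857
gripper_force: 0.0
```

Emit:
servo_tool:
  plan:
    - [[0, 0.0, 1.2, 0], [0, 0, 2.4, 0], [0, 0, 3.6, 0], [0, 0, 4.5, 0], [0, 0, 5.05, 0]]

```text
clock: 2.75
position: [0.4422, -0.3351, 0.0122]
tcp_rot: [-3.139, -0.003, 1.565]
contact_force: [-1.0, -0.3, -0.1]
finger_gap: 0.0853
gripper_force: 0.0
```

Emit:
servo_tool:
  plan:
    - [[0, 0, 0, 0], [0, 0, 0, 0], [0, 0, 0, 0], [0, 0, 0, 0], [0, 0, 0, 0]]
  fingers: 255
  grip_force: 30

```text
clock: 3.17
position: [0.4441, -0.3374, 0.0164]
tcp_rot: [3.14, 0.002, 1.565]
contact_force: [-0.0, -0.6, -0.8]
finger_gap: 0.0556
gripper_force: 32.0
```

Emit:
servo_tool:
  plan:
    - [[0, 0, 0, 0], [0, 0, 0, 0], [0, 0, 0, 0], [0, 0, 0, 0], [0, 0, 0, 0]]

```text
clock: 3.58
position: [0.4438, -0.3372, 0.0159]
tcp_rot: [3.141, 0.001, 1.565]
contact_force: [0.2, 0.2, 6.5]
finger_gap: 0.0558
gripper_force: 32.4
```

Emit:
servo_tool:
  plan:
    - [[0, 0, -0.4, 0], [0, 0, -1.5, 0], [0, 0, -3.0, 0], [0, 0, -4.5, 0], [0, 0, -6.0, 0]]

```text
clock: 4.0
position: [0.4427, -0.3359, 0.1666]
tcp_rot: [-3.141, -0.001, 1.565]
contact_force: [0.3, -0.9, -0.7]
finger_gap: 0.0561
gripper_force: 32.4
```

Emit:
servo_tool:
  plan:
    - [[0.8, 0.2, -0.5, 0], [2.2, 0.6, -1.0, 0], [3.6, 1.0, -1.2, 0], [5.0, 1.4, -1.2, 0], [6.4, 1.8, -1.2, 0]]

```text
clock: 4.42
position: [0.4894, -0.1755, 0.196]
tcp_rot: [3.141, 0.0, 1.564]
contact_force: [0.1, 0.2, -0.3]
finger_gap: 0.0557
gripper_force: 32.4
```

Emit:
servo_tool:
  plan:
    - [[1.5, 0.4, 0, 0], [3, 0.8, 0, 0], [4.5, 1.2, 0, 0], [6, 1.6, 0, 0], [7.5, 2.0, 0, 0]]

```text
clock: 4.83
position: [0.5401, 0.0123, 0.1954]
tcp_rot: [-3.141, 0.0, 1.565]
contact_force: [0.6, 0.4, -1.7]
finger_gap: 0.0559
gripper_force: 32.4
```

Emit:
servo_tool:
  plan:
    - [[1.5, 0.4, 0, 0], [3, 0.8, 0, 0], [4.5, 1.2, 0, 0], [6, 1.6, 0, 0], [7.5, 2.0, 0, 0]]

```text
clock: 5.25
position: [0.5912, 0.1995, 0.1952]
tcp_rot: [-3.141, 0.0, 1.565]
contact_force: [1.3, -0.7, -1.1]
finger_gap: 0.0559
gripper_force: 32.4
```

Emit:
servo_tool:
  plan:
    - [[1.4, 0.4, 0.3, 0], [2.6, 0.7, 0.8, 0], [3.5, 1.0, 1.4, 0], [3.9, 1.1, 2.2, 0], [4.06, 1.1, 3.2, 0]]

```text
clock: 5.67
position: [0.6205, 0.3017, 0.1153]
tcp_rot: [3.139, -0.001, 1.568]
contact_force: [0.0, -0.1, -0.7]
finger_gap: 0.0558
gripper_force: 32.4
```

Emit:
servo_tool:
  plan:
    - [[0, 0, 1.0, 0], [0, 0, 1.9, 0], [0, 0, 2.6, 0], [0, 0, 3.0, 0], [0, 0, 3.2, 0]]

```text
clock: 6.08
position: [0.6181, 0.2984, 0.0329]
tcp_rot: [-3.138, 0.001, 1.565]
contact_force: [0.9, -0.1, -0.8]
finger_gap: 0.056
gripper_force: 32.4
```

Emit:
servo_tool:
  plan:
    - [[0, 0, 0.15, 0], [0, 0, 0.3, 0], [0, 0, 0.4, 0], [0, 0, 0.5, 0], [0, 0, 0.5, 0]]

```text
clock: 6.5
position: [0.6198, 0.2988, 0.0228]
tcp_rot: [3.141, -0.0, 1.565]
contact_force: [-0.1, -0.4, -0.6]
finger_gap: 0.0558
gripper_force: 32.4
```

Emit:
servo_tool:
  plan:
    - [[0, 0, 0.04, 0], [0, 0, 0.08, 0], [0, 0, 0.1, 0], [0, 0, 0.1, 0]]

```text
clock: 6.83
position: [0.6199, 0.299, 0.0209]
tcp_rot: [3.141, -0.0, 1.565]
contact_force: [-1.3, -0.7, 5.2]
finger_gap: 0.0562
gripper_force: 32.7
```

Emit:
servo_tool:
  plan:
    - [[0, 0, 0, 0], [0, 0, 0, 0], [0, 0, 0, 0], [0, 0, 0, 0], [0, 0, 0, 0]]
  fingers: 0

```text
clock: 7.25
position: [0.6195, 0.2988, 0.0198]
tcp_rot: [-3.141, 0.0, 1.565]
contact_force: [0.1, 0.4, 0.2]
finger_gap: 0.0855
gripper_force: 0.0
```

Emit:
servo_tool:
  plan:
    - [[0, 0, -0.5, 0], [0, 0, -1.5, 0], [0, 0, -3.0, 0], [0, 0, -4.4, 0], [0, 0, -5.2, 0]]

```text
clock: 7.67
position: [0.621, 0.2994, 0.1557]
tcp_rot: [3.136, -0.002, 1.565]
contact_force: [1.4, -0.5, 0.8]
finger_gap: 0.0856
gripper_force: 0.0
```

Emit:
servo_tool:
  plan:
    - [[-0.5, -1.4, 0, 0], [-1.0, -2.8, 0, 0], [-1.6, -4.2, 0, 0], [-2.2, -5.6, 0, 0], [-2.7, -6.7, 0, 0]]

```text
clock: 8.08
position: [0.4489, 0.2315, 0.1508]
tcp_rot: [-3.141, 0.0, 1.565]
contact_force: [-0.2, 0.3, 0.2]
finger_gap: 0.0855
gripper_force: 0.0
```

Emit:
servo_tool:
  plan:
    - [[0, 0.1, 1.3, 0], [0, 0.1, 2.7, 0], [0, 0.1, 4.0, 0], [0, 0.1, 4.9, 0], [0, 0.1, 5.4, 0]]

```text
clock: 8.5
position: [0.4525, 0.2317, 0.0132]
tcp_rot: [-3.139, 0.001, 1.565]
contact_force: [-0.7, -0.0, -0.0]
finger_gap: 0.0854
gripper_force: 0.0
```

Emit:
servo_tool:
  plan:
    - [[0, 0, 0, 0], [0, 0, 0, 0], [0, 0, 0, 0], [0, 0, 0, 0], [0, 0, 0, 0]]
  fingers: 255

```text
clock: 8.92
position: [0.4554, 0.2327, 0.0164]
tcp_rot: [3.139, -0.001, 1.565]
contact_force: [-0.3, 0.2, 2.0]
finger_gap: 0.0558
gripper_force: 32.3
```

Emit:
servo_tool:
  plan:
    - [[0, 0, 0, 0], [0, 0, 0, 0], [0, 0, 0, 0], [0, 0, 0, 0], [0, 0, 0, 0]]

```text
clock: 9.33
position: [0.4554, 0.2327, 0.0163]
tcp_rot: [3.139, -0.001, 1.565]
contact_force: [-0.6, 0.1, 6.6]
finger_gap: 0.0557
gripper_force: 32.6
```

Emit:
servo_tool:
  plan:
    - [[0, 0, -0.4, 0], [0, 0, -1.5, 0], [0, 0, -2.9, 0], [0, 0, -3.8, 0], [0, 0, -4.4, 0]]

```text
clock: 9.75
position: [0.4552, 0.2327, 0.1284]
tcp_rot: [3.138, -0.001, 1.565]
contact_force: [1.2, -0.7, -1.7]
finger_gap: 0.0554
gripper_force: 32.7
```

Emit:
servo_tool:
  plan:
    - [[-0.1, 1.2, 0, 0], [-0.2, 2.7, 0, 0], [-0.4, 4.2, 0, 0], [-0.5, 5.6, 0, 0], [-0.6, 6.7, 0, 0]]

```text
clock: 10.17
position: [0.6239, 0.2158, 0.1255]
tcp_rot: [3.14, 0.0, 1.564]
contact_force: [0.1, 0.1, -1.0]
finger_gap: 0.0555
gripper_force: 32.6
```

Emit:
servo_tool:
  plan:
    - [[0, 0.5, 0.5, 0], [0, 0.5, 1.6, 0], [0, 0.5, 2.6, 0], [0, 0.5, 3.3, 0], [0, 0.5, 3.6, 0]]

```text
clock: 10.58
position: [0.6316, 0.2156, 0.0317]
tcp_rot: [-3.136, 0.001, 1.565]
contact_force: [-0.8, 0.3, -2.5]
finger_gap: 0.0553
gripper_force: 32.6
```

Emit:
servo_tool:
  plan:
    - [[0, 0, 0.15, 0], [0, 0, 0.3, 0], [0, 0, 0.4, 0], [0, 0, 0.45, 0], [0, 0, 0.45, 0]]

```text
clock: 11.0
position: [0.6346, 0.2164, 0.0247]
tcp_rot: [3.14, -0.0, 1.565]
contact_force: [-0.4, 0.3, -1.5]
finger_gap: 0.0557
gripper_force: 32.6
```

Emit:
servo_tool:
  plan:
    - [[0, 0, 0.04, 0], [0, 0, 0.08, 0], [0, 0, 0.08, 0], [0, 0, 0.08, 0]]

```text
clock: 11.33
position: [0.6341, 0.2163, 0.0219]
tcp_rot: [3.141, 0.0, 1.565]
contact_force: [0.8, -0.5, -0.6]
finger_gap: 0.0556
gripper_force: 32.6
```

Emit:
servo_tool:
  plan:
    - [[0, 0, 0.04, 0], [0, 0, 0.08, 0], [0, 0, 0.08, 0], [0, 0, 0.08, 0]]

```text
clock: 11.67
position: [0.6342, 0.2163, 0.0214]
tcp_rot: [3.141, -0.0, 1.565]
contact_force: [-2.7, -0.2, 7.4]
finger_gap: 0.0554
gripper_force: 33.3
```

Emit:
servo_tool:
  plan:
    - [[0, 0, 0, 0], [0, 0, 0, 0], [0, 0, 0, 0], [0, 0, 0, 0], [0, 0, 0, 0]]
  fingers: 0

```text
clock: 12.08
position: [0.6341, 0.2162, 0.0196]
tcp_rot: [-3.141, 0.0, 1.565]
contact_force: [-0.8, -0.6, -0.6]
finger_gap: 0.0856
gripper_force: 0.0
```

Emit:
servo_tool:
  plan:
    - [[0, 0, -0.5, 0], [0, 0, -1.5, 0], [0, 0, -3.0, 0], [0, 0, -4.5, 0], [0, 0, -5.6, 0]]

```text
clock: 12.5
position: [0.6348, 0.2164, 0.1641]
tcp_rot: [3.138, -0.001, 1.565]
contact_force: [1.9, 1.6, 1.0]
finger_gap: 0.0852
gripper_force: 0.0
```

Emit:
servo_tool:
  plan:
    - [[-0.7, -1.2, 0, 0], [-1.6, -2.5, 0, 0], [-2.5, -3.8, 0, 0], [-3.4, -5.1, 0, 0], [-4.2, -6.4, 0, 0]]

```text
clock: 12.92
position: [0.472, 0.1113, 0.1606]
tcp_rot: [3.14, 0.0, 1.565]
contact_force: [0.4, -0.9, 0.5]
finger_gap: 0.0852
gripper_force: 0.0
```

```bash
python3 - <<'E'
from h import *
save("top","top1.png")
for c in("top","side"):
    for n in ["cup_blue","cup_white","soy_bottle","saucer"]: print(c,n,[(np.round(d["position"],3).tolist(),round(d["score"],2)) for d in tip_of(n,c)[:3]])
E
```

```text
top cup_blue [([0.635, 0.215, 0.005], 0.73)]
top cup_white [([0.618, 0.298, 0.004], 0.8)]
top soy_bottle [([0.463, 0.101, 0.006], 0.6)]
top saucer [([0.644, 0.007, -0.003], 0.88), ([0.637, 0.217, 0.004], 0.37)]
side cup_blue [([0.454, 0.231, -0.003], 0.68)]
side cup_white [([0.444, -0.336, 0.004], 0.62)]
side soy_bottle [([0.465, 0.108, 0.002], 0.77)]
side saucer [([0.649, 0.009, 0.003], 0.64), ([0.626, 0.26, 0.001], 0.58)]
```

View pics/top1.png

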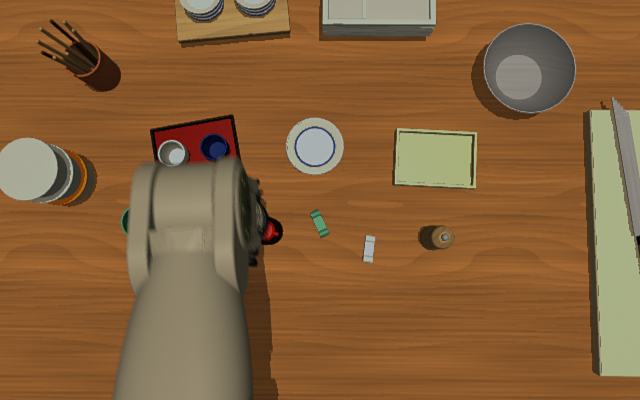

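Emit:
servo_tool:
  plan:
    - [[-0.25, -0.36, 0.4, 0], [-0.25, -0.36, 1.6, 0], [-0.25, -0.36, 2.8, 0], [-0.25, -0.36, 3.8, 0], [-0.25, -0.36, 4.4, 0]]

```text
clock: 13.78
position: [0.4636, 0.1063, 0.047]
tcp_rot: [-3.138, 0.0, 1.566]
contact_force: [-1.5, 0.5, 0.1]
finger_gap: 0.0854
gripper_force: 0.0
```

Emit:
servo_tool:
  plan:
    - [[0, 0, 0.2, 0], [0, 0, 0.4, 0], [0, 0, 0.6, 0], [0, 0, 0.7, 0], [0, 0, 0.7, 0]]

```text
clock: 14.2
position: [0.465, 0.1061, 0.0325]
tcp_rot: [3.141, 0.0, 1.565]
contact_force: [-0.3, -0.1, 0.2]
finger_gap: 0.0856
gripper_force: 0.0
```

Emit:
servo_tool:
  plan:
    - [[0, 0, 0, 0], [0, 0, 0, 0], [0, 0, 0, 0], [0, 0, 0, 0], [0, 0, 0, 0]]
  fingers: 255
  grip_force: 50

```text
clock: 14.62
position: [0.4648, 0.106, 0.0332]
tcp_rot: [3.14, 0.0, 1.565]
contact_force: [-2.6, -1.1, 6.3]
finger_gap: 0.0565
gripper_force: 53.0
```

Emit:
servo_tool:
  plan:
    - [[0, 0, 0, 0], [0, 0, 0, 0], [0, 0, 0, 0], [0, 0, 0, 0], [0, 0, 0, 0]]

```text
clock: 15.03
position: [0.4648, 0.106, 0.0332]
tcp_rot: [3.14, -0.0, 1.565]
contact_force: [-1.4, -0.1, 4.7]
finger_gap: 0.0568
gripper_force: 53.0
```

Emit:
servo_tool:
  plan:
    - [[0, 0, -0.3, 0], [0, 0, -0.9, 0], [0, 0, -1.7, 0], [0, 0, -2.4, 0], [0, 0, -2.8, 0]]

```text
clock: 15.45
position: [0.465, 0.106, 0.1042]
tcp_rot: [3.14, -0.0, 1.565]
contact_force: [0.7, -0.0, -3.5]
finger_gap: 0.0564
gripper_force: 54.6
```

Emit:
servo_tool:
  plan:
    - [[-0.4, 0.9, 0, 0], [-1.1, 2.1, 0, 0], [-1.8, 3.3, 0, 0], [-2.5, 4.5, 0, 0], [-3.1, 5.7, 0, 0]]

```text
clock: 15.87
position: [0.6073, 0.0265, 0.102]
tcp_rot: [-3.141, 0.0, 1.565]
contact_force: [0.5, -0.2, -3.6]
finger_gap: 0.0567
gripper_force: 54.5
```

Emit:
servo_tool:
  plan:
    - [[-0.4, 0.8, 0, 0], [-0.65, 1.3, 0, 0], [-0.75, 1.55, 0, 0], [-0.75, 1.55, 0, 0], [-0.75, 1.55, 0, 0]]

```text
clock: 16.28
position: [0.644, 0.009, 0.1016]
tcp_rot: [-3.139, -0.0, 1.565]
contact_force: [0.3, 0.6, -4.0]
finger_gap: 0.0568
gripper_force: 54.6
```

```bash
python3 - <<'E'
from h import *
save("top","top2.png");save("side","side2.png")
for c in("top","side"):
    for n in ["cup_blue","cup_white","soy_bottle","saucer"]: print(c,n,[(np.round(d["position"],3).tolist(),round(d["score"],2)) for d in tip_of(n,c)[:3]])
print(get_obs()["position"])
E
```

```text
top cup_blue [([0.637, 0.215, 0.004], 0.72)]
top cup_white [([0.617, 0.302, 0.004], 0.63)]
top soy_bottle []
top saucer []
side cup_blue [([0.637, 0.214, 0.004], 0.8)]
side cup_white [([0.621, 0.301, 0.008], 0.89)]
side soy_bottle [([0.645, 0.012, 0.07], 0.78)]
side saucer [([0.648, 0.014, -0.001], 0.71)]
[0.64501683 0.00890097 0.10253647]
```

View pics/side2.png

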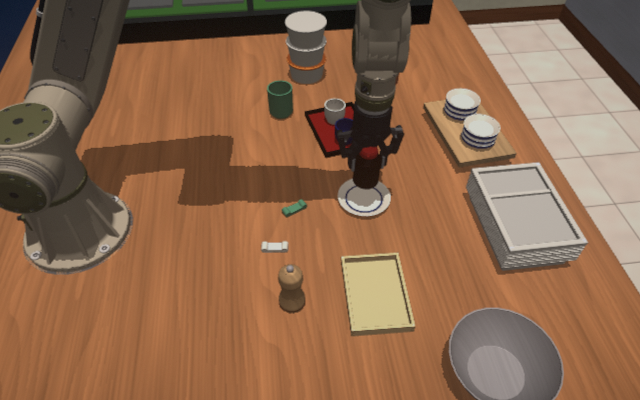

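Emit:
servo_tool:
  plan:
    - [[0, 0.06, 0.5, 0], [0, 0.06, 1.1, 0], [0, 0.06, 1.7, 0], [0, 0.06, 2.1, 0], [0, 0.06, 2.3, 0]]

```text
clock: 17.2
position: [0.6451, 0.0088, 0.0421]
tcp_rot: [-3.138, -0.0, 1.565]
contact_force: [0.4, 0.8, -3.8]
finger_gap: 0.0565
gripper_force: 54.6
```

Emit:
servo_tool:
  plan:
    - [[0, 0, 0.06, 0], [0, 0, 0.12, 0], [0, 0, 0.18, 0], [0, 0, 0.18, 0]]

```text
clock: 17.53
position: [0.6471, 0.0086, 0.0408]
tcp_rot: [3.14, 0.0, 1.565]
contact_force: [0.6, -0.0, -2.8]
finger_gap: 0.0572
gripper_force: 54.6
```

Emit:
servo_tool:
  plan:
    - [[0, 0, 0.04, 0], [0, 0, 0.08, 0], [0, 0, 0.08, 0], [0, 0, 0.08, 0]]

```text
clock: 17.87
position: [0.6467, 0.0087, 0.0385]
tcp_rot: [3.141, 0.0, 1.565]
contact_force: [0.4, -0.5, -4.7]
finger_gap: 0.0561
gripper_force: 54.6
```

Emit:
servo_tool:
  plan:
    - [[0, 0, 0.03, 0], [0, 0, 0.06, 0], [0, 0, 0.06, 0], [0, 0, 0.06, 0]]

```text
clock: 18.2
position: [0.6468, 0.0086, 0.0383]
tcp_rot: [3.141, 0.0, 1.565]
contact_force: [-3.5, -0.1, 5.9]
finger_gap: 0.0564
gripper_force: 55.5
```

Emit:
servo_tool:
  plan:
    - [[0, 0, 0, 0], [0, 0, 0, 0], [0, 0, 0, 0], [0, 0, 0, 0], [0, 0, 0, 0]]
  fingers: 0

```text
clock: 18.62
position: [0.6468, 0.0086, 0.0368]
tcp_rot: [3.141, 0.0, 1.565]
contact_force: [0.0, 0.1, -0.3]
finger_gap: 0.0854
gripper_force: 0.0
```

Emit:
servo_tool:
  plan:
    - [[0, 0, -0.4, 0], [0, 0, -1.4, 0], [0, 0, -2.8, 0], [0, 0, -4.2, 0], [0, 0, -5.4, 0]]

```text
clock: 19.03
position: [0.6468, 0.0087, 0.1748]
tcp_rot: [3.14, 0.0, 1.565]
contact_force: [1.6, 0.2, -0.2]
finger_gap: 0.0854
gripper_force: 0.0
```

Emit:
servo_tool:
  plan:
    - [[-0.1, -1.3, 0, 1.3], [-0.2, -2.7, 0, 2.6], [-0.3, -4.1, 0, 3.9], [-0.4, -5.5, 0, 5.2], [-0.42, -6.67, 0, 6.5]]

```text
clock: 19.45
position: [0.4775, -0.0009, 0.1724]
tcp_rot: [3.141, 0.0, 0.992]
contact_force: [-1.0, -0.3, 0.9]
finger_gap: 0.0852
gripper_force: 0.0
```

Emit:
servo_tool:
  plan:
    - [[0, 0, 0, 1.3], [0, 0, 0, 2.6], [0, 0, 0, 3.9], [0, 0, 0, 5.2], [0, 0, 0, 6.28]]
  fingers: 100

```text
clock: 19.87
position: [0.4799, -0.0009, 0.1728]
tcp_rot: [3.141, -0.001, 0.444]
contact_force: [-0.4, -0.1, -0.8]
finger_gap: 0.0517
gripper_force: 0.0
```

```bash
python3 - <<'E'
from h import *
save("top","top3.png");save("side","side3.png")
for c in("top","side"):
    for n in ["soy_bottle","saucer","rest_green","rest_white","rest_box"]: print(c,n,[(np.round(d["position"],3).tolist(),round(d["score"],2)) for d in tip_of(n,c)[:3]])
o=get_obs();print(o["position"],o["tcp_rot"],o["q"].round(2),o["finger_gap"])
E
```

```text
top soy_bottle [([0.622, -0.248, -0.0], 0.66), ([0.647, 0.005, 0.007], 0.65), ([0.62, 0.299, 0.006], 0.3)]
top saucer [([0.641, 0.011, 0.002], 0.64), ([0.45, -0.238, -0.004], 0.17)]
top rest_green []
top rest_white [([0.43, -0.102, 0.001], 0.8), ([0.647, 0.003, 0.006], 0.47)]
top rest_box [([0.621, -0.246, -0.001], 0.92)]
side soy_bottle [([0.647, 0.012, 0.005], 0.59)]
side saucer [([0.648, 0.013, -0.003], 0.78), ([0.62, 0.303, 0.006], 0.28)]
side rest_green [([0.482, -0.001, -0.001], 0.7)]
side rest_white [([0.424, -0.107, 0.001], 0.86)]
side rest_box [([0.619, -0.25, -0.0], 0.88)]
[ 0.4798111  -0.00084277  0.17174811] [3.14153691e+00 8.77657179e-05 4.50196459e-01] [-0.17  0.16 -0.3   1.11 -0.    2.52] 0.05159069083895041
```

View pics/side3.png

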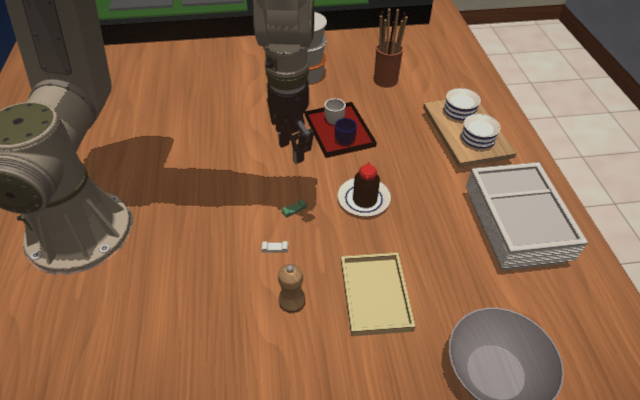

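Emit:
servo_tool:
  plan:
    - [[0, 0, 0.8, 0], [0, 0, 2.1, 0], [0, 0, 3.5, 0], [0, 0, 4.8, 0], [0, 0, 5.8, 0]]

```text
clock: 20.88
position: [0.4787, -0.0007, 0.0246]
tcp_rot: [-3.141, 0.001, 0.45]
contact_force: [0.4, -0.5, 0.3]
finger_gap: 0.052
gripper_force: 0.0
```

Emit:
servo_tool:
  plan:
    - [[0, 0, 0.3, 0], [0, 0, 0.55, 0], [0, 0, 0.75, 0], [0, 0, 0.85, 0], [0, 0, 0.85, 0]]

```text
clock: 21.3
position: [0.4807, -0.001, 0.0063]
tcp_rot: [3.141, -0.001, 0.45]
contact_force: [0.4, -0.1, -0.3]
finger_gap: 0.0519
gripper_force: 0.0
```

Emit:
servo_tool:
  plan:
    - [[0, 0, 0.06, 0], [0, 0, 0.12, 0], [0, 0, 0.12, 0]]

```text
clock: 21.55
position: [0.4803, -0.0009, 0.003]
tcp_rot: [3.141, -0.001, 0.45]
contact_force: [0.3, -0.0, -0.2]
finger_gap: 0.0518
gripper_force: 0.0
```

Emit:
servo_tool:
  plan:
    - [[0, 0, 0, 0], [0, 0, 0, 0], [0, 0, 0, 0], [0, 0, 0, 0], [0, 0, 0, 0]]
  fingers: 255
  grip_force: 30

```text
clock: 21.97
position: [0.4801, -0.0009, 0.0029]
tcp_rot: [3.141, -0.0, 0.45]
contact_force: [-0.3, 1.1, 4.3]
finger_gap: 0.0189
gripper_force: 29.9
```

Emit:
servo_tool:
  plan:
    - [[0, 0, 0, 0], [0, 0, 0, 0], [0, 0, 0, 0], [0, 0, 0, 0], [0, 0, 0, 0]]

```text
clock: 22.38
position: [0.48, -0.0009, 0.0028]
tcp_rot: [3.141, -0.0, 0.45]
contact_force: [-1.4, 0.2, 6.1]
finger_gap: 0.0191
gripper_force: 30.1
```

Emit:
servo_tool:
  plan:
    - [[0, 0, -0.3, 0], [0, 0, -1.0, 0], [0, 0, -2.0, 0], [0, 0, -3.0, 0], [0, 0, -3.6, 0]]

```text
clock: 22.8
position: [0.4805, -0.0009, 0.0949]
tcp_rot: [3.14, -0.001, 0.45]
contact_force: [1.0, -0.8, -0.8]
finger_gap: 0.0186
gripper_force: 29.5
```

Emit:
servo_tool:
  plan:
    - [[0, 0.9, 0, 0], [0, 2.3, 0, 0], [0, 3.8, 0, 0], [0, 5.3, 0, 0], [0, 6.8, 0, 0]]

```text
clock: 23.22
position: [0.5541, -0.1553, 0.0928]
tcp_rot: [-3.142, 0.0, 0.45]
contact_force: [-0.1, 0.0, 0.5]
finger_gap: 0.0192
gripper_force: 29.5
```

Emit:
servo_tool:
  plan:
    - [[0, 1.4, 0, 1.2], [0, 2.8, 0, 2.4], [0.1, 4.0, 0, 3.6], [0.1, 5.0, 0, 4.7], [0.12, 5.65, 0, 5.74]]

```text
clock: 23.63
position: [0.6185, -0.2826, 0.0922]
tcp_rot: [3.141, -0.0, -0.058]
contact_force: [1.0, -0.6, -0.4]
finger_gap: 0.0192
gripper_force: 29.5
```

Emit:
servo_tool:
  plan:
    - [[0, 0, 0.4, 0], [0, 0, 1.2, 0], [0, 0, 1.9, 0], [0, 0, 2.4, 0], [0, 0, 2.8, 0]]

```text
clock: 24.05
position: [0.6162, -0.2781, 0.0202]
tcp_rot: [-3.14, 0.003, -0.049]
contact_force: [-0.2, 0.0, -0.7]
finger_gap: 0.0189
gripper_force: 29.5
```

Emit:
servo_tool:
  plan:
    - [[0, 0, 0.15, 0], [0, 0, 0.3, 0], [0, 0, 0.42, 0], [0, 0, 0.5, 0], [0, 0, 0.5, 0]]

```text
clock: 24.47
position: [0.618, -0.2798, 0.0103]
tcp_rot: [3.141, -0.0, -0.051]
contact_force: [0.1, -0.9, -0.6]
finger_gap: 0.019
gripper_force: 29.5
```

Emit:
servo_tool:
  plan:
    - [[0, 0, 0.04, 0], [0, 0, 0.06, 0], [0, 0, 0.06, 0], [0, 0, 0.06, 0]]

```text
clock: 24.8
position: [0.618, -0.28, 0.0088]
tcp_rot: [3.141, -0.0, -0.051]
contact_force: [-0.1, -0.3, -0.2]
finger_gap: 0.0185
gripper_force: 29.5
```

Emit:
servo_tool:
  plan:
    - [[0, 0, 0.03, 0], [0, 0, 0.05, 0], [0, 0, 0.05, 0], [0, 0, 0.05, 0]]

```text
clock: 25.13
position: [0.618, -0.28, 0.0079]
tcp_rot: [3.141, -0.001, -0.051]
contact_force: [-1.9, -0.6, 4.8]
finger_gap: 0.0189
gripper_force: 30.0
```

Emit:
servo_tool:
  plan:
    - [[0, 0, 0, 0], [0, 0, 0, 0], [0, 0, 0, 0], [0, 0, 0, 0], [0, 0, 0, 0]]
  fingers: 150

```text
clock: 25.55
position: [0.6177, -0.2798, 0.007]
tcp_rot: [-3.142, 0.0, -0.051]
contact_force: [0.6, 1.1, 0.6]
finger_gap: 0.0354
gripper_force: 0.0
```

Emit:
servo_tool:
  plan:
    - [[0, 0, -0.3, 0], [0, 0, -1.4, 0], [0, 0, -3.0, 0], [0, 0, -4.6, 0], [0, 0, -6.2, 0]]

```text
clock: 25.97
position: [0.6174, -0.2796, 0.1642]
tcp_rot: [-3.141, 0.0, -0.051]
contact_force: [0.2, -1.6, 0.6]
finger_gap: 0.0349
gripper_force: 0.0
```

Emit:
servo_tool:
  plan:
    - [[-0.7, -0.6, -0.3, 0], [-1.9, -1.6, -0.3, 0], [-3.0, -2.5, -0.3, 0], [-4.2, -3.5, -0.3, 0], [-5.3, -4.4, -0.3, 0]]
  fingers: 100

```text
clock: 26.38
position: [0.4895, -0.162, 0.1704]
tcp_rot: [3.141, -0.001, -0.051]
contact_force: [0.3, 0.1, 0.5]
finger_gap: 0.0519
gripper_force: 0.0
```

Emit:
servo_tool:
  plan:
    - [[-1.0, -0.8, 0, 0.2], [-1.8, -1.5, 0, 0.4], [-2.4, -2.0, 0, 0.6], [-2.65, -2.16, 0, 0.72], [-2.65, -2.16, 0, 0.72]]

```text
clock: 26.8
position: [0.4267, -0.105, 0.1705]
tcp_rot: [3.141, -0.001, -0.113]
contact_force: [-0.2, -0.4, 0.1]
finger_gap: 0.052
gripper_force: 0.0
```

```bash
python3 - <<'E'
from h import *
im=save("top","top4.png");s=save("side","side4.png")
a=im[110:270,300:500,::-1];b=s[210:350,230:430,::-1]
cv2.imwrite('pics/c4.png',np.vstack([cv2.resize(a,(400,320)),cv2.resize(b,(400,280))]))
for c in("top","side"):
    for n in ["rest_green","rest_white"]: print(c,n,[(np.round(d["position"],3).tolist(),round(d["score"],2)) for d in tip_of(n,c)[:3]])
o=get_obs();print(o["position"],o["tcp_rot"],o["q"].round(2),o["finger_gap"])
E
```

```text
top rest_green [([0.618, -0.28, 0.008], 0.74)]
top rest_white []
side rest_green [([0.621, -0.248, -0.002], 0.68), ([0.622, -0.279, 0.007], 0.6)]
side rest_white [([0.422, -0.111, 0.0], 0.66)]
[ 0.42862454 -0.10673843  0.16972419] [ 3.14133745e+00 -3.09607026e-04 -1.14569774e-01] [-0.43  0.09 -0.39  1.09 -0.    2.83] 0.05208465005521518
```

View pics/c4.png

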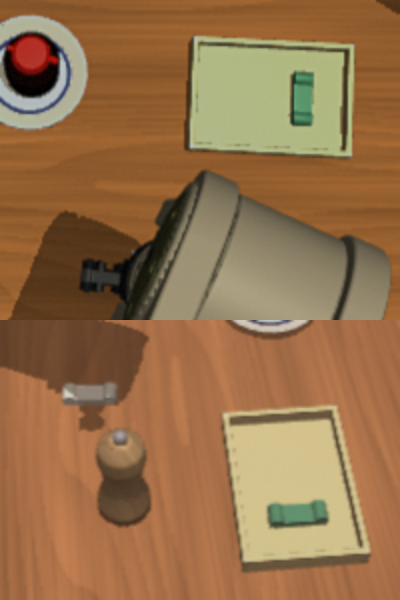

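Emit:
servo_tool:
  plan:
    - [[0, 0, 0.8, 0], [-0.05, 0, 2.1, 0], [-0.05, 0, 3.5, 0], [-0.05, 0, 4.8, 0], [-0.05, 0, 5.8, 0]]

```text
clock: 27.52
position: [0.4259, -0.1059, 0.0224]
tcp_rot: [-3.141, 0.002, -0.114]
contact_force: [-0.6, 0.5, 0.1]
finger_gap: 0.0525
gripper_force: 0.0
```

Emit:
servo_tool:
  plan:
    - [[0, 0, 0.3, 0], [0, 0, 0.55, 0], [0, 0, 0.75, 0], [0, 0, 0.82, 0], [0, 0, 0.82, 0]]

```text
clock: 27.93
position: [0.4274, -0.1062, 0.005]
tcp_rot: [3.141, -0.002, -0.114]
contact_force: [-0.5, -0.3, -0.3]
finger_gap: 0.0518
gripper_force: 0.0
```

Emit:
servo_tool:
  plan:
    - [[0, 0, 0.06, 0], [0, 0, 0.08, 0], [0, 0, 0.08, 0]]

```text
clock: 28.18
position: [0.427, -0.106, 0.0029]
tcp_rot: [3.141, -0.001, -0.114]
contact_force: [0.6, -0.5, -0.3]
finger_gap: 0.0517
gripper_force: 0.0
```

Emit:
servo_tool:
  plan:
    - [[0, 0, 0, 0], [0, 0, 0, 0], [0, 0, 0, 0], [0, 0, 0, 0], [0, 0, 0, 0]]
  fingers: 255

```text
clock: 28.6
position: [0.4267, -0.1058, 0.0026]
tcp_rot: [3.141, -0.001, -0.114]
contact_force: [0.0, -0.1, 5.3]
finger_gap: 0.0193
gripper_force: 30.0
```

Emit:
servo_tool:
  plan:
    - [[0, 0, 0, 0], [0, 0, 0, 0], [0, 0, 0, 0], [0, 0, 0, 0], [0, 0, 0, 0]]

```text
clock: 29.02
position: [0.4267, -0.1058, 0.0026]
tcp_rot: [3.141, -0.0, -0.114]
contact_force: [-1.9, 0.9, 6.0]
finger_gap: 0.019
gripper_force: 30.1
```

Emit:
servo_tool:
  plan:
    - [[0, 0, -0.3, 0], [0, 0, -1.3, 0], [0, 0, -2.6, 0], [0, 0, -3.8, 0], [0, 0, -4.6, 0]]

```text
clock: 29.43
position: [0.4271, -0.106, 0.1201]
tcp_rot: [3.141, -0.002, -0.114]
contact_force: [0.9, -0.3, -0.8]
finger_gap: 0.0189
gripper_force: 29.5
```

Emit:
servo_tool:
  plan:
    - [[0.8, 0.3, 0, 0], [2.0, 0.8, 0, 0], [3.3, 1.3, 0, 0], [4.6, 1.8, 0, 0], [5.9, 2.3, 0, 0]]

```text
clock: 29.85
position: [0.5676, -0.1802, 0.1176]
tcp_rot: [3.142, -0.0, -0.114]
contact_force: [0.1, -0.7, 0.2]
finger_gap: 0.019
gripper_force: 29.5
```

Emit:
servo_tool:
  plan:
    - [[1.2, 0.4, 0, -0.2], [2.0, 0.8, 0, -0.5], [2.3, 0.95, 0, -0.72], [2.32, 0.95, 0.6, -0.72], [2.32, 0.95, 1.2, -0.72]]

```text
clock: 30.27
position: [0.6228, -0.2107, 0.0876]
tcp_rot: [3.141, -0.002, -0.051]
contact_force: [0.3, 0.7, -0.7]
finger_gap: 0.0191
gripper_force: 29.5
```

Emit:
servo_tool:
  plan:
    - [[0, 0, 0.8, 0], [0, 0, 1.6, 0], [0, 0, 2.3, 0], [0, 0, 2.7, 0], [0, 0, 2.85, 0]]

```text
clock: 30.68
position: [0.6199, -0.2092, 0.0139]
tcp_rot: [-3.14, 0.004, -0.051]
contact_force: [0.0, 0.1, -0.9]
finger_gap: 0.0191
gripper_force: 29.5
```

Emit:
servo_tool:
  plan:
    - [[0, 0, 0.08, 0], [0, 0, 0.16, 0], [0, 0, 0.2, 0], [0, 0, 0.2, 0]]

```text
clock: 31.02
position: [0.622, -0.2101, 0.012]
tcp_rot: [3.141, -0.001, -0.051]
contact_force: [-0.5, 0.1, -0.5]
finger_gap: 0.019
gripper_force: 29.5
```

Emit:
servo_tool:
  plan:
    - [[0, 0, 0.04, 0], [0, 0, 0.06, 0], [0, 0, 0.06, 0], [0, 0, 0.06, 0]]

```text
clock: 31.35
position: [0.6215, -0.2099, 0.0098]
tcp_rot: [3.141, -0.0, -0.051]
contact_force: [0.7, 0.5, -0.7]
finger_gap: 0.0192
gripper_force: 29.5
```

Emit:
servo_tool:
  plan:
    - [[0, 0, 0.03, 0], [0, 0, 0.06, 0], [0, 0, 0.08, 0], [0, 0, 0.08, 0], [0, 0, 0.08, 0]]

```text
clock: 31.77
position: [0.6214, -0.2099, 0.0077]
tcp_rot: [3.141, -0.0, -0.051]
contact_force: [-0.2, 0.1, 2.1]
finger_gap: 0.0191
gripper_force: 29.7
```

Contact with the box floor; release, rise and check.

Emit:
servo_tool:
  plan:
    - [[0, 0, 0, 0], [0, 0, 0, 0], [0, 0, 0, 0], [0, 0, 0, 0], [0, 0, 0, 0]]
  fingers: 150

```text
clock: 32.18
position: [0.6214, -0.2099, 0.0074]
tcp_rot: [3.142, 0.0, -0.051]
contact_force: [0.1, -0.1, -1.2]
finger_gap: 0.0356
gripper_force: 0.0
```

Emit:
servo_tool:
  plan:
    - [[0, 0, -0.3, 0], [0, 0, -1.4, 0], [0, 0, -3.0, 0], [0, 0, -4.6, 0], [0, 0, -6.2, 0]]

```text
clock: 32.6
position: [0.6209, -0.2096, 0.1645]
tcp_rot: [-3.141, 0.0, -0.051]
contact_force: [0.7, -0.1, -1.3]
finger_gap: 0.0353
gripper_force: 0.0
```

Emit:
servo_tool:
  plan:
    - [[-1.0, 0, -0.4, 0], [-2.4, 0, -0.4, 0], [-3.8, 0, -0.4, 0], [-5.2, 0, -0.4, 0], [-6.0, 0, -0.4, 0]]

```text
clock: 33.02
position: [0.4682, -0.2012, 0.1732]
tcp_rot: [-3.141, 0.001, -0.052]
contact_force: [-0.4, -0.2, 0.4]
finger_gap: 0.0358
gripper_force: 0.0
```

```bash
python3 - <<'E'
from h import *
save("top","top5.png");save("side","side5.png")
for c in("top","side"):
    for n in names: print(c,n,[(np.round(d["position"],3).tolist(),round(d["score"],2)) for d in tip_of(n,c)[:2]])
E
```

```text
top cup_blue [([0.635, 0.215, 0.003], 0.64), ([0.622, -0.209, 0.006], 0.57)]
top cup_white [([0.618, 0.3, 0.005], 0.93), ([0.628, -0.208, 0.008], 0.17)]
top rest_white [([0.625, -0.207, 0.007], 0.57)]
top rest_green [([0.619, -0.279, 0.005], 0.79), ([0.633, 0.215, 0.002], 0.29)]
top soy_bottle [([0.646, 0.003, 0.007], 0.89)]
top cup_tray [([0.63, 0.263, 0.004], 0.65)]
top rest_box [([0.618, -0.28, 0.006], 0.61), ([0.62, -0.246, -0.002], 0.6)]
top saucer [([0.642, 0.007, -0.002], 0.72)]
top tea_mug [([0.479, 0.356, -0.001], 0.91)]
top pepper_mill [([0.451, -0.236, -0.002], 0.54)]
side cup_blue [([0.637, 0.216, 0.006], 0.83), ([0.624, -0.212, 0.007], 0.62)]
side cup_white [([0.619, 0.303, 0.005], 0.86)]
side rest_white [([0.623, -0.212, 0.005], 0.89), ([0.647, 0.009, 0.004], 0.48)]
side rest_green [([0.623, -0.281, 0.004], 0.56)]
side soy_bottle [([0.647, 0.01, 0.005], 0.81)]
side cup_tray [([0.629, 0.257, 0.0], 0.77), ([0.452, -0.24, -0.002], 0.61)]
side rest_box [([0.619, -0.248, 0.0], 0.76)]
side saucer [([0.648, 0.014, 0.001], 0.94)]
side tea_mug []
side pepper_mill [([0.455, -0.241, 0.0], 0.59), ([0.62, -0.28, 0.003], 0.58)]
```

View pics/side5.png

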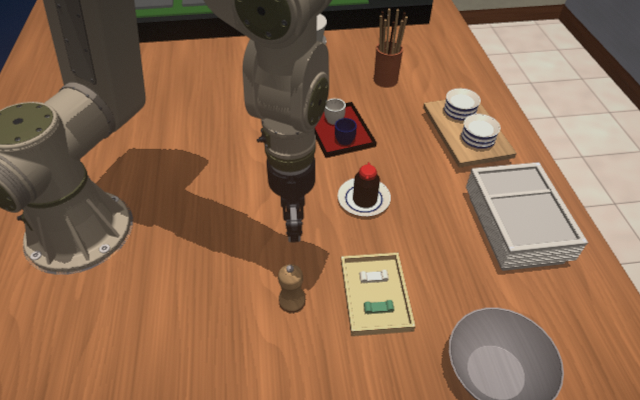

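View pics/top5.png

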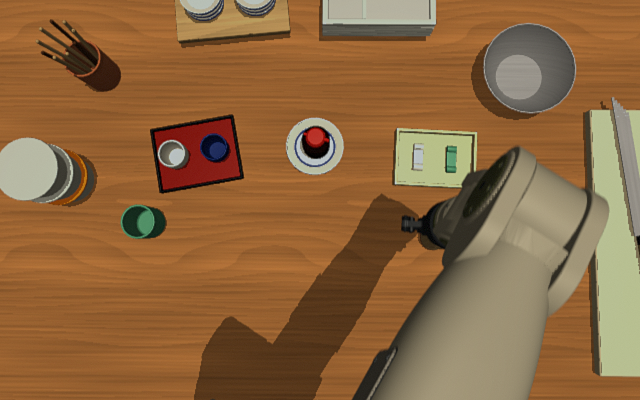

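The side view (bottle at 367,190; rests at 374,276 and 379,307) and the top view (cups at 173,153 and 215,148) show all five pieces placed. Their offsets are within tolerance, the mug and mill have not moved, and the arm is clear.

```bash
python3 -c "
from workcell import *
print(finish_job())"
```

```text
the job is handed in; nothing more can be done
None
```

I handed the job in at about 34 s: both cups stand on the tray, both rests lie flat and apart in the box, the soy bottle stands near the saucer's middle, and the mug and mill are where they were; the judge's verdict was not shown.

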